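# Isolate the supply board, draw the blown fuse and hold it to the inspection camera

### The job

A fuse has blown on the bench's fused supply board: it is the one whose striker pin has popped out of its end cap. First switch the board off with the main switch's lever, then draw that fuse out of its spring clips and hold it up to the inspection camera, the pin pointing straight into the lens with its tip about 10 cm in front of the glass, in the middle of the view. Leave the other two fuses in their clips, keep off the camera, and finish still holding the fuse there, steady in the gripper.

Things in the scene. Friction and masses are not known exactly. Their poses are not given: they have to be found in the camera images.
- panel: Supply board fixed flat on the bench: grey steel plate 210 (x) x 300 (y) x 6 mm. Origin: centre of its underside; x away from the robot, y left, z up; it may be turned by up to 0.25 rad. The main switch is at y = +105 mm, the three fuse ways side by side at y = -5, -60 and -115 mm. Busbar at the near edge and terminals behind the ways stay under 33 mm above the bench.
- switch_nose (a point): Centre of the top of the main switch's grey nose (78 x 50 mm), 55 mm above the bench, at x = 0, y = +105 mm on the board; the black case under it is 130 x 56 mm, 46 mm high. The lever stands out of the nose.
- middle_way (a point): Middle of the fuse axis in the middle way, 50 mm above the bench. A way: black base 130 x 34 mm, top 24 mm above the bench, and two pairs of brass spring jaws at x = +30 and -30 mm (each 12 mm wide in x, 29 mm across in y, tips 66 mm above the bench). Each fuse lies along the board's x axis.
- fuse_blown: The blown cartridge fuse: white ceramic tube 19 mm thick, steel end caps 21 mm, 76 mm long, about 60 g, in any of the three ways. Origin at its middle, on its axis; x runs along it to the end with the popped pin, the end away from the robot. 40 mm of tube lie free between the jaws, whose lips hold it: lifted straight up it resists with 10 to 20 N over the first 10 mm and is clear of them 28 mm up.
- pin_tip (a point): Tip of the blown fuse's popped striker pin: brass, 5 mm thick, standing 12 mm out of the middle of the end cap; the tip is 50 mm from the fuse's middle along its x axis.
- fuse_good_1: One of the two sound fuses, same as the blown one but without a pin; stays in its clips. Origin at its middle, x along it.
- fuse_good_2: The other sound fuse, likewise.
- main_lever (a joint): Main switch lever, hinged about the board's y axis 36 mm above the bench under the nose's centre: 0 = on (as at the start), leaning 0.5 rad away from the robot; 1.0 rad = off, leaning 0.5 rad to the robot's side. An over-centre spring holds it at either end (about 4 N at the tip, 7 N near the nose); past the middle (0.5) it snaps over.
- lever_tip (a point): Middle of the black lever's rounded top, 58 mm from its hinge; the lever is 10 to 13 mm thick and 26 mm wide in the board's y.
- camera_head: Inspection camera on a column stand (heavy base 100 x 130 mm), fixed: white body 66 x 44 x 40 mm behind a black lens barrel with a 42 mm light ring. Origin: centre of the lens front, 0.26 m above the bench. It looks along its own -x axis, to the robot's side and 25 degrees downward; so +x points into the lens and upward, y is left. The stand's yaw varies, its tilt does not.

How it is judged:
By the outcome, as a careful person would: the job done as asked, in the order asked, and still so for the second after the job is handed in, while the arm keeps its last pose, push and grip.
It also fails if it takes over 64 s, if anything falls off the work surface, if the arm or the gripper's body presses on something with over 40 N, if the wrist force passes 120 N, or if a joint passes its speed limit or range.

### The arm

A 6-joint arm with a two-finger parallel gripper is mounted at the origin on a cart in front of the work surface, level with it; the furniture and walls round the work are solid. World frame = base frame: x ahead of the robot, y to its left, z up, the work surface at z = 0. Lengths are in m, angles in rad, forces in N, time in s.
With the tool pointing down it reaches from about 0.425 to 0.95 m from the base axis. Payload 3.5 kg.
Tool frame: the origin (TCP) lies at the very end of the fingers, on their centre line; the grasp point (between the pads) lies ctrl.pinch_z behind it (ctrl.pinch_z is the distance from the TCP to the grasp point, in m); z points along the fingers, y is the line along which they close (so a half turn about z gives the same grasp; the last joint's range is limited). The gripper opens to 85 mm and grips with 20 to 120 N. Pads are 22 mm wide; open, the fingers measure 114 mm over their backs; the gripper's body (76 mm by 85 mm) begins 54 mm behind the grasp point. The pads swing forward as they close: fully open they stand 13 mm farther back than shut.
Start: joints at [-1.449, 0.286, 1.577, -0, 1.279, -0.15], TCP at [0.181, -0.65, 0.231] pointing down, gripper open.
Joint ranges: [-2.77, 2.77], [-0.9, 2.22], [0.21, 2.48], [-1.53, 4.67], [0.24, 2.81], [-2.84, 2.84]. Speed limits (rad/s): [2.79, 2.79, 3.14, 3.14, 3.14, 3.14].

### API

Orientations are given as a unit quaternion [x, y, z, w].
In Python, from plant import ctrl gives the robot as it stands.
- The arm moves only by the tool inch_along, called after "Emit:" by a JSON object that holds its "name" and its "arguments", one argument or row to a line. Schema: {"type":"object","properties":{"offsets":{"type":"array","items":{"type":"object","properties":{"dx":{"type":"number"},"dy":{"type":"number"},"dz":{"type":"number"},"wx":{"type":"number"},"wy":{"type":"number"},"wz":{"type":"number"},"aperture":{"type":"number"}},"additionalProperties":false,"required":["aperture"]},"minItems":1,"maxItems":10},"force":{"type":"number"},"only":{"type":"string"},"quiet":{"type":"boolean"},"lines":{"type":"string"}},"required":["offsets"],"additionalProperties":false}. offsets is a list of rows, 1 to 10 of them, each an object with the fields dx, dy, dz (the shift in normalised numbers (1 is 0.4 m)), wx, wy, wz (a rotation vector in a scale on which 1.0 is 360 degrees), aperture (the opening from 0.0 (shut) to 1.0 (fully open)); a field left out counts as zero (the opening has to be given); each row is the pose to reach, as a shift and turn from the pose commanded when the call began, along the tool's axes at that moment; what a row does not reach only later rows make up. A row lasts 1/8 s, in which the tool goes at most 0.0625 m and 0.188 rad, less where a joint would pass 70% of its speed; a pose out of reach is approached as far as the arm can. The fingers move at their own pace and stop on an object; force is the grip in N (left out, the last holds). Time passes only in rows, so rows that do not move let the fingers close. The tool returns the time, the measured TCP pose, the force, the opening and the grip force at its end. only (a regular expression) keeps the lines of the reply that match it, lines (a string "A,B") keeps lines A to B, and quiet returns only ok. A shift or turn number past 1, either way, is cut back to 1. Input that does not fit is refused with a message, and nothing moves.
- ctrl.get_state(): the state, without advancing time (a new reading comes with each control period).
- ctrl.read_camera(name): name is "scene" or "top"; returns a dict with "pixels" (384x512x3 uint8, red, green, blue), "camera_matrix" (3x3 intrinsics, pixels), "xyz" and "orientation" of the camera in the world. Camera axes: x right, y down, z forward; pixel columns grow to the right and rows downward; lengths in m; the calibration is good to about 2 mm. A picture is of the moment at which its call begins. There is no depth.
- ctrl.sign_off(): hands the job in; it is judged then, once.
Trained networks look in the newest picture that a camera, given by its name, has taken for a name from the list of things; names that differ only in an ending like _2 or _b are one class to them, and where a whole thing is asked for, a point or a joint stands for the part that bears it (a point fixed in the world has none). Each returns a list of dicts, best first, with "conf" (0 to 1); they miss things now and then, are a little off and sometimes report something else, mostly with a low value. They report only what shows in the picture. A call takes as long as a camera call.
- ctrl.recognise(camera, thing): "position" ([x, y, z] in m, in world coordinates, good to about 4 mm: the middle of the surface that is visible of it).
- ctrl.masks_of(camera, thing): "region" (384x512 bool, what is visible of it).
- ctrl.mark_of(camera, thing): "position" ([x, y, z] in m, in world coordinates, good to about 4 mm: a listed point, or the origin of a listed thing).
The state is a dict: "time": time; "qpos": joint angles; "dq": joint speeds; "joint_efforts": joint torques, N m; "eef_pos": TCP position; "tcp_rot": TCP orientation; "contact_force": force on the tool from outside, world axes, zero at the start; "wrist_torque": the same for the moment, N m; "opening": opening from 0.0 (shut) to 1.0 (fully open); "finger_force": force on a finger pad.
Only numpy, scipy, OpenCV 4.12 (cv2) and the standard library are available. Lean on these libraries where they do the work, as an engineer would, in place of code of your own. Each camera call takes 0.05 s, during which the arm holds its last target. There are 200 camera calls.

## Working session

There is one attempt and no reset: what is moved stays moved. The work goes in short steps, Python scripts to look and compute and a tool call to move; the robot and the scene stay as the last step left them, time stands still between calls to the robot, and variables do not carry over. Pictures are saved under pics/ and viewed, at most 10 in all, crops included, and the job is handed in when it is done.

```bash
ls; mkdir -p pics; python3 - <<'E'
from plant import ctrl
import cv2
print(ctrl.pinch_z); s=ctrl.get_state(); print(s)
for c in ("scene","top"):
    r=ctrl.read_camera(c); cv2.imwrite(f"pics/{c}0.png",r["pixels"][:,:,::-1]); print(c,r["xyz"],r["orientation"],r["camera_matrix"])
    for t in ("panel","switch_nose","middle_way","fuse_blown","pin_tip","fuse_good_1","lever_tip","camera_head"):
        print(t,[(d["position"],round(d["conf"],2)) for d in ctrl.mark_of(c,t)[:3]])
E
```

```text
pics
0.0187
{'time': 0.0, 'qpos': array([-1.44898660e+00,  2.87184113e-01,  1.57815368e+00, -4.10755447e-05,
        1.27862210e+00, -1.49991239e-01]), 'dq': array([ 7.57712025e-04, -1.41063859e-03, -4.90311113e-04, -9.67010875e-04,
        2.92121528e-05,  1.70018451e-03]), 'joint_efforts': array([-7.40454325e-04, -4.05986452e+01, -2.92626715e+01, -1.79539520e-04,
        5.82563662e-03,  3.23519068e-06]), 'eef_pos': array([ 0.18115932, -0.64955666,  0.22994751]), 'tcp_rot': array([ 9.90778234e-01,  1.35488337e-01, -2.98084944e-06, -1.18378069e-03]), 'contact_force': array([0.22818999, 0.21795543, 0.50257859]), 'wrist_torque': array([-0.00620867,  0.02547793,  0.05150802]), 'finger_force': 0.0, 'opening': 0.9993034466897315}
scene [0.20037398 0.54756029 0.93988548] [-0.28394817  0.90214708 -0.30796579  0.10325289] [[450.81185556   0.         251.37648173]
 [  0.         450.81185556 198.27798052]
 [  0.           0.           1.        ]]
panel [([0.5052, -0.0157, 0.0], 0.92)]
switch_nose [([0.5445, -0.0893, 0.0489], 0.71), ([0.5272, 0.0811, 0.0564], 0.55)]
middle_way [([0.4997, -0.
[... 199 characters left out ...]
p [([0.5516, 0.0776, 0.0848], 0.57)]
camera_head []
top [0.46100969 0.07369167 1.03760193] [ 0.71235706 -0.70000169  0.04482001 -0.02315637] [[419.03014532   0.         256.42812178]
 [  0.         419.03014532 185.87460162]
 [  0.           0.           1.        ]]
panel [([0.5001, -0.0185, -0.0001], 0.63)]
switch_nose [([0.5275, 0.0826, 0.0565], 0.8)]
middle_way [([0.5042, -0.0772, 0.0476], 0.57)]
fuse_blown [([0.498, -0.0808, 0.0522], 0.67), ([0.4883, -0.1317, 0.0535], 0.62)]
pin_tip [([0.5443, -0.087, 0.045], 0.61)]
fuse_good_1 [([0.4872, -0.1329, 0.0507], 0.79), ([0.5088, -0.0235, 0.0474], 0.52)]
lever_tip [([0.5499, 0.0789, 0.0856], 0.5)]
camera_head [([0.6625, 0.2335, 0.2605], 0.39)]
```

View pics/scene0.png

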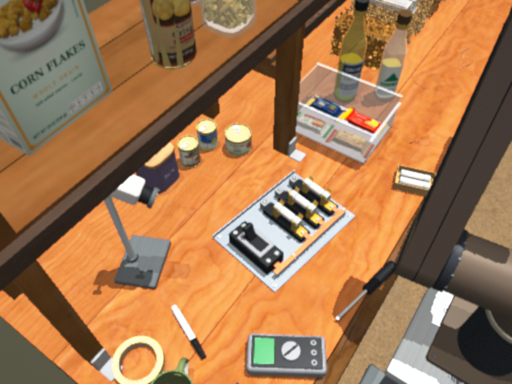

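View pics/top0.png

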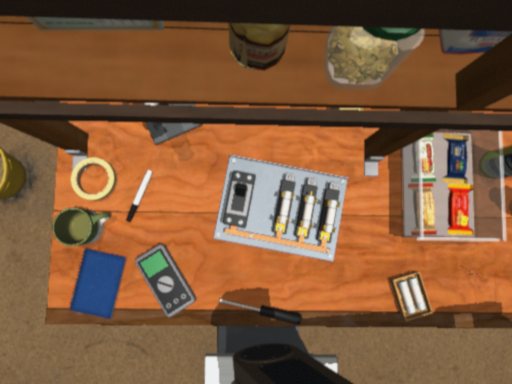

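The pictures show the board with the switch at the left (scene 255,245; top 238,198) and three fuses. The pin seems to be in the middle way. The inspection camera is at scene (140,190), under a shelf whose front beam runs along top row ~115. I'll zoom in next.

```bash
cat > h.py <<'E'
import numpy as np, cv2
from scipy.spatial.transform import Rotation as R
from plant import ctrl
def cam(c):
    r=ctrl.read_camera(c); return r
def proj(r,P):
    P=np.atleast_2d(P); q=R.from_quat(r["orientation"]).inv().apply(P-r["xyz"])
    return (q[:,:2]/q[:,2:])@np.diag([r["camera_matrix"][0,0],r["camera_matrix"][1,1]])+r["camera_matrix"][:2,2]
def ray(r,uv):
    return R.from_quat(r["orientation"]).apply(np.linalg.inv(r["camera_matrix"])@[uv[0],uv[1],1.])
def onz(r,uv,z):
    d=ray(r,uv); return r["xyz"]+d*(z-r["xyz"][2])/d[2]
def tri(r1,u1,r2,u2):
    d=[ray(r1,u1),ray(r2,u2)]; A=np.zeros((3,3)); b=np.zeros(3)
    for r,x in zip((r1,r2),d):
        x=x/np.linalg.norm(x); M=np.eye(3)-np.outer(x,x); A+=M; b+=M@r["xyz"]
    return np.linalg.solve(A,b)
E
python3 - <<'E'
from h import *
rs,rt=cam("scene"),cam("top")
a=cv2.resize(rs["pixels"][130:300,80:360,::-1],None,fx=2.85,fy=2.85,interpolation=cv2.INTER_CUBIC)
cv2.imwrite("pics/c1.png",a)
b=cv2.resize(rt["pixels"][100:270,130:390,::-1],None,fx=3,fy=3,interpolation=cv2.INTER_CUBIC)
cv2.imwrite("pics/c2.png",b)
for n,r in(("scene",rs),("top",rt)):
    for t in("camera_head","fuse_blown","panel","main_lever"):
        for m in ctrl.masks_of(n,t)[:2]:
            k=m["region"].astype(np.uint8); ys,xs=np.nonzero(k)
            print(n,t,round(m["conf"],2),cv2.minAreaRect(np.c_[xs,ys].astype(np.float32)),len(xs))
        print([(d["position"],d["conf"]) for d in ctrl.recognise(n,t)[:2]])
for uv in((233,156),(349,177),(334,260),(214,238)): print(onz(rt,uv,.006).round(4))
print("mark",ctrl.mark_of("scene","camera_head"),ctrl.mark_of("top","camera_head"))
E
```

```text
scene camera_head 0.92 ((135.01072692871094, 190.6152801513672), (43.441776275634766, 27.856584548950195), 21.250505447387695) 867
[([0.6855, 0.2419, 0.2889], 0.69), ([0.4955, 0.0097, 0.0129], 0.69)]
scene fuse_blown 0.73 ((302.042724609375, 201.14781188964844), (31.86174964904785, 7.496882438659668), 35.21759033203125) 207
[([0.4932, -0.0721, 0.0576], 0.73), ([0.4955, 0.0014, 0.0147], 0.59)]
scene panel 0.8 ((283.500732421875, 226.31326293945312), (84.03119659423828, 118.546142578125), 47.070030212402344) 8005
scene panel 0.42 ((135.4520721435547, 190.79452514648438), (43.539310455322266, 28.089874267578125), 20.556045532226562) 876
[([0.4969, 0.008, 0.0154], 0.59)]
scene main_lever 0.66 ((249.5999755859375, 231.6999969482422), (16.099689483642578, 9.391486167907715), 63.43495178222656) 148
scene main_lever 0.29 ((316.6054992675781, 189.35397338867188), (29.769943237304688, 7.881604194641113), 35.83765411376953) 201
[]
top camera_head 0.53 ((159.5, 103.5), (1.0, 13.0), 90.0) 27
[([0.68, 0.237, 0.289], 0.43)]
top fuse_blown 0.61 ((307.2059020996094, 209.6764678955078), (10.429031372070312, 34.1975212097168), 14.03624439239502) 294
[([0.5053, -0.0786, 0.0618], 0.73)]
top panel 0.58 ((280.56549072265625, 207.0029296875), (122.36919403076172, 86.64109802246094), 10.684913635253906) 9692
[([0.5012, -0.0085, 0.0065], 0.8)]
top main_lever 0.46 ((240.5, 189.0), (12.0, 11.0), 90.0) 132
[([0.5438, 0.0805, 0.0843], 0.56)]
[0.6344 0.1023 0.006 ]
[ 0.5875 -0.188   0.006 ]
[ 0.3822 -0.15    0.006 ]
[0.4312 0.1442 0.006 ]
mark [{'position': [0.6623, 0.2209, 0.2635], 'conf': 0.56}] [{'position': [0.6621, 0.2297, 0.2615], 'conf': 0.36}]
```

View pics/c1.png

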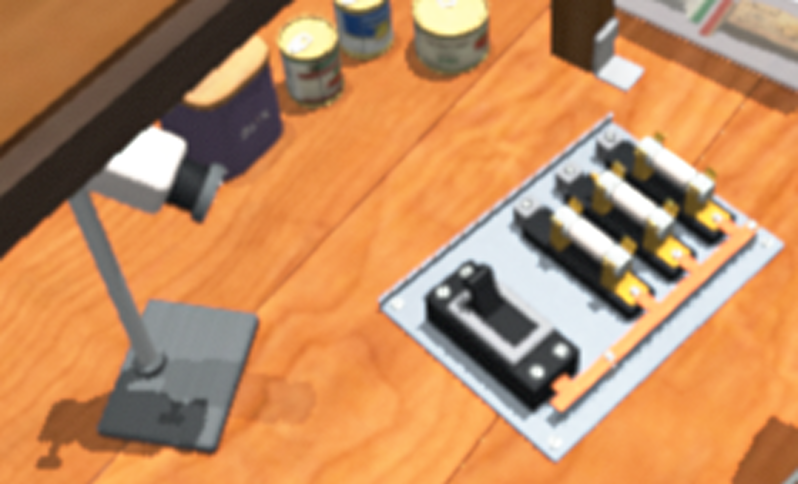

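View pics/c2.png

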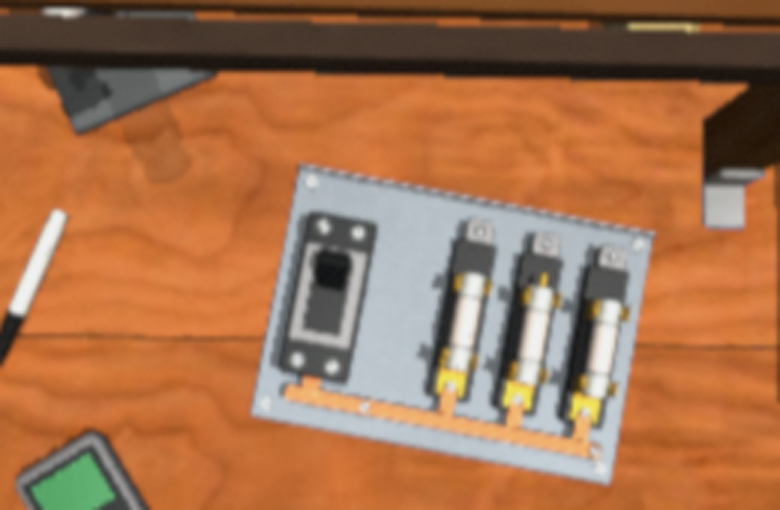

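The pin shows in the middle way (top crop 543,278). The camera's base edge is visible at top crop (75,132)-(217,75), which gives its yaw. Now I'll work out the shelf beam, the lens and the yaw numerically.

```bash
python3 - <<'E'
from h import *
rs,rt=cam("scene"),cam("top")
def edge(r,cols,lo,hi):
    out=[]
    for c in cols:
        g=r["pixels"][:,c,0].astype(int)
        k=[v for v in range(lo,hi) if g[v]<95 and g[v+2]>140]
        if k: out.append((c,max(k)+1.5))
    return np.array(out,float)
es=edge(rs,[170,185,215,225,235,245],30,230); et=edge(rt,[215,240,260,300,330,350],90,150)
print(es.tolist(),et.tolist())
def plane(r,e):
    p=np.polyfit(e[:,0],e[:,1],1); d=[ray(r,(u,np.polyval(p,u))) for u in(200,300)]
    n=np.cross(*d); n/=np.linalg.norm(n); return n,n@r["xyz"]
n1,d1=plane(rs,es); n2,d2=plane(rt,et)
for y in(-.2,0,.1,.25):
    x=np.linalg.solve([n1[[0,2]],n2[[0,2]]],[d1-n1[1]*y,d2-n2[1]*y]); print("beam y",y,"x,z",x.round(3))
# camera base
c=lambda u,v:(80+u/2.85,130+v/2.85)
t=lambda u,v:(130+u/3,100+v/3)
for z in(.015,.02):
  Q=[onz(rs,c(*p),z) for p in((150,300),(258,318),(215,450),(100,435))]
  print("base",np.round(Q,3).tolist(),"ctr",np.mean(Q,0).round(3))
  a=onz(rt,t(75,132),z);b=onz(rt,t(217,75),z);print("top edge",a.round(3),b.round(3),np.linalg.norm(a-b),np.arctan2(b[0]-a[0],a[1]-b[1]))
print("lens",onz(rs,c(210,193),.26),"body end",onz(rs,c(160,170),.28))
print("fuse pts top z.05 pin",onz(rt,t(543,274),.05),"lever",onz(rt,t(332,262),.087))
# panel model check
for y in(-.145,-.155,-.17,-.185):pass
C=np.array([onz(rt,uv,.006)[:2] for uv in(t(301,165),t(653,234),t(609,484),t(251,412))])
print(C.round(4),C.mean(0),"yaws",[np.arctan2(-(C[i]-C[j])[0],(C[i]-C[j])[1]) for i,j in((0,1),(3,2))],[np.arctan2(*(C[i]-C[j])[::-1]) for i,j in((0,3),(1,2))])
E
```

```text
[[170.0, 185.5], [185.0, 127.5], [215.0, 116.5], [225.0, 92.5], [235.0, 83.5], [245.0, 223.5]] [[215.0, 124.5], [240.0, 125.5], [260.0, 125.5], [300.0, 126.5], [330.0, 127.5], [350.0, 127.5]]
beam y -0.2 x,z [0.69  0.099]
beam y 0 x,z [0.652 0.255]
beam y 0.1 x,z [0.633 0.333]
beam y 0.25 x,z [0.604 0.449]
base [[0.797, 0.225, 0.015], [0.708, 0.185, 0.015], [0.654, 0.298, 0.015], [0.739, 0.341, 0.015]] ctr [0.725 0.262 0.015]
top edge [0.659 0.294 0.015] [0.709 0.18  0.015] 0.12509419969890062 0.41383109064986134
base [[0.794, 0.226, 0.02], [0.706, 0.187, 0.02], [0.652, 0.299, 0.02], [0.736, 0.342, 0.02]] ctr [0.722 0.264 0.02 ]
top edge [0.658 0.293 0.02 ] [0.708 0.179 0.02 ] 0.12448255309597714 0.4138310906498612
lens [0.66665005 0.22479753 0.26      ] body end [0.69357596 0.23886201 0.28      ]
fuse pts top z.05 pin [ 0.54601635 -0.0857444   0.05      ] lever [0.54897829 0.08110234 0.087     ]
[[ 0.6367  0.109 ]
 [ 0.5849 -0.1847]
 [ 0.379  -0.1475]
 [ 0.4328  0.1451]] [ 0.5083679  -0.01951721] yaws [np.float64(-0.17468412684245188), np.float64(-0.18204349314523327)] [np.float64(-0.17526214871672352), np.float64(-0.178566819191314)]
```

```bash
python3 - <<'E'
from h import *
rs,rt=cam("scene"),cam("top")
et=np.array([[215,124.5],[260,125.5],[300,126.5],[350,127.5]])-[0,1]
E=[]
for c in range(185,262,4):
    g=rs["pixels"][:,c,0].astype(int); p=127.5-.886*(c-185)
    k=[v for v in range(int(p)-10,int(p)+10) if g[v]<95 and g[v+2]>120]
    if k:E.append((c,k[-1]+1.))
E=np.array(E); p=np.polyfit(E[:,0],E[:,1],1); print(p,(np.polyval(p,E[:,0])-E[:,1]).round(1))
def plane(r,e):
    p=np.polyfit(e[:,0],e[:,1],1); d=[ray(r,(u,np.polyval(p,u))) for u in(200,300)]
    n=np.cross(*d); n/=np.linalg.norm(n); return n,n@r["xyz"]
n1,d1=plane(rs,E); n2,d2=plane(rt,et)
for y in(-.2,0,.1,.25):
    x=np.linalg.solve([n1[[0,2]],n2[[0,2]]],[d1-n1[1]*y,d2-n2[1]*y]); print("beam y",y,"x,z",x.round(3))
s=ctrl.get_state(); Rt=R.from_quat(s["tcp_rot"]); print(Rt.as_matrix().round(3))
print("switch: lever contact approach in tool axes", Rt.inv().apply(np.array([.60,.06,.2])-s["eef_pos"]), s["time"])
E
```

```text
[ -0.87466132 290.21167674] [ 1.4  0.9  1.4  0.9  0.4 -4.1 -8.6  1.9  1.4  1.9  1.4  1.9  1.4  1.9
  1.4 -0.1 -5.6]
beam y -0.2 x,z [0.614 0.418]
beam y 0 x,z [0.613 0.42 ]
beam y 0.1 x,z [0.613 0.421]
beam y 0.25 x,z [0.613 0.422]
[[ 0.963  0.269  0.   ]
 [ 0.269 -0.963 -0.   ]
 [ 0.     0.    -1.   ]]
switch: lever contact approach in tool axes [ 0.59407501 -0.571652    0.03133135] 2.1
```

```bash
cat >> h.py <<'E'
O=np.array([.5084,-.0195,0]); BY=-.178
def board(x,y,z): return O+R.from_euler("z",BY).apply([x,y,z])
def ori(yaw,t):
    B=R.from_euler("z",yaw); x=B.apply([np.cos(t),0,np.sin(t)]); z=B.apply([np.sin(t),0,-np.cos(t)])
    return R.from_matrix(np.c_[x,np.cross(z,x),z])
def rel(P,Q,q=None):
    s=ctrl.get_state(); T=R.from_quat(s["tcp_rot"])
    print("rel",T.inv().apply(np.array(P)-s["eef_pos"]).round(4),(T.inv()*Q).as_rotvec().round(4),"to",np.round(P,4))
E
python3 - <<'E'
from h import *
rel(board(.052,.105,.20),ori(BY,.3))
E
```

```text
rel [ 0.577  -0.5916  0.0313] [-0.0675  0.2949  0.4465] to [0.5782 0.0746 0.2   ]
```

Careful with the scale: shifts go in shares of 0.4 m and turns go in shares of 360 degrees. That gives: -0.35 m / 0.4 = -0.875, -0.34 m / 0.4 = -0.85, 0.06 rad / 6.2832 = 0.0095.

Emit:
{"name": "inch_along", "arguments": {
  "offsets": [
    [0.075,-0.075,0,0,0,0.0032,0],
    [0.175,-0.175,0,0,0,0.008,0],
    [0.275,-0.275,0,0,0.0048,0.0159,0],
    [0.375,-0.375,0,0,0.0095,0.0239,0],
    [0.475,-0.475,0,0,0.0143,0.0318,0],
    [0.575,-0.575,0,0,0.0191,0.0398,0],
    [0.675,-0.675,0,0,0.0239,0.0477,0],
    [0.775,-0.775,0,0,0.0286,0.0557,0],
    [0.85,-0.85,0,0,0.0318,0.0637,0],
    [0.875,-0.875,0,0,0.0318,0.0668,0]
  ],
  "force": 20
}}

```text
refused: offsets[0]: [0.075, -0.075, 0, 0, 0, 0.0032, 0] is not of type 'object' (schema: type "object"). Nothing was moved.
```

Nothing moved. I misread the format; it is a list of objects with named fields. Resending.

Emit:
{"name": "inch_along", "arguments": {
  "offsets": [
    {"dx": 0.075,"dy": -0.075,"wz": 0.0032,"aperture": 0},
    {"dx": 0.175,"dy": -0.175,"wz": 0.008,"aperture": 0},
    {"dx": 0.275,"dy": -0.275,"wy": 0.0048,"wz": 0.0159,"aperture": 0},
    {"dx": 0.375,"dy": -0.375,"wy": 0.0095,"wz": 0.0239,"aperture": 0},
    {"dx": 0.475,"dy": -0.475,"wy": 0.0143,"wz": 0.0318,"aperture": 0},
    {"dx": 0.575,"dy": -0.575,"wy": 0.0191,"wz": 0.0398,"aperture": 0},
    {"dx": 0.675,"dy": -0.675,"wy": 0.0239,"wz": 0.0477,"aperture": 0},
    {"dx": 0.775,"dy": -0.775,"wy": 0.0286,"wz": 0.0557,"aperture": 0},
    {"dx": 0.85,"dy": -0.85,"wy": 0.0318,"wz": 0.0637,"aperture": 0},
    {"dx": 0.875,"dy": -0.875,"wy": 0.0318,"wz": 0.0668,"aperture": 0}
  ],
  "force": 20
}}

```text
time: 3.35
eef_pos: [0.425, -0.2169, 0.2315]
tcp_rot: [0.992, -0.073, 0.099, -0.013]
contact_force: [-0.2, 0.3, 0.1]
opening: 0.0
finger_force: 0.0
```

```bash
python3 - <<'E'
from h import *
rel(board(.052,.105,.20),ori(BY,.3))
E
```

```text
rel [ 0.0992 -0.3089  0.0648] [-0.0484  0.1057  0.0233] to [0.5782 0.0746 0.2   ]
```

Scaled: -0.309 m / 0.4 = -0.7725, -0.285 m / 0.4 = -0.7125, 0.106 rad / 6.2832 = 0.0169.

Emit:
{"name": "inch_along", "arguments": {
  "offsets": [
    {"dx": 0.025,"dy": -0.075,"dz": 0.0125,"wy": 0.0016,"aperture": 0},
    {"dx": 0.05,"dy": -0.175,"dz": 0.0375,"wx": -0.0016,"wy": 0.0048,"aperture": 0},
    {"dx": 0.0875,"dy": -0.275,"dz": 0.0625,"wx": -0.0032,"wy": 0.0064,"aperture": 0},
    {"dx": 0.125,"dy": -0.3875,"dz": 0.0875,"wx": -0.0048,"wy": 0.0095,"wz": 0.0016,"aperture": 0},
    {"dx": 0.1625,"dy": -0.5,"dz": 0.1125,"wx": -0.0064,"wy": 0.0127,"wz": 0.0032,"aperture": 0},
    {"dx": 0.2,"dy": -0.6125,"dz": 0.1375,"wx": -0.0072,"wy": 0.0159,"wz": 0.0032,"aperture": 0},
    {"dx": 0.225,"dy": -0.7125,"dz": 0.15,"wx": -0.0076,"wy": 0.0167,"wz": 0.0037,"aperture": 0},
    {"dx": 0.2475,"dy": -0.7725,"dz": 0.1625,"wx": -0.0076,"wy": 0.0169,"wz": 0.0037,"aperture": 0},
    {"dx": 0.2475,"dy": -0.7725,"dz": 0.1625,"wx": -0.0076,"wy": 0.0169,"wz": 0.0037,"aperture": 0}
  ]
}}

```text
time: 4.47
eef_pos: [0.5783, 0.0737, 0.1993]
tcp_rot: [0.985, -0.087, 0.148, 0.013]
contact_force: [0.4, 0.2, 0.9]
opening: -0.004
finger_force: 0.0
```

```bash
python3 - <<'E'
from h import *
s=ctrl.get_state(); print(s["eef_pos"],s["qpos"])
r=cam("top"); a=r["pixels"][90:290,160:400,::-1]; cv2.imwrite("pics/m1.png",cv2.resize(a,None,fx=3,fy=3,interpolation=cv2.INTER_CUBIC))
print([(d["position"],d["conf"]) for c in("top","scene") if cam(c) for d in ctrl.mark_of(c,"lever_tip")[:2]])
rel(board(.052,.105,.07),ori(BY,.3))
E
```

```text
[0.57825007 0.07373719 0.19928992] [-0.02832745 -0.03231796  2.01012367 -0.05685521  0.86851954  1.74952557]
[([0.555, 0.0791, 0.085], 0.66)]
rel [-0.0384 -0.0033  0.1238] [ 0.0007  0.0003 -0.0029] to [0.5782 0.0746 0.07  ]
```

View pics/m1.png

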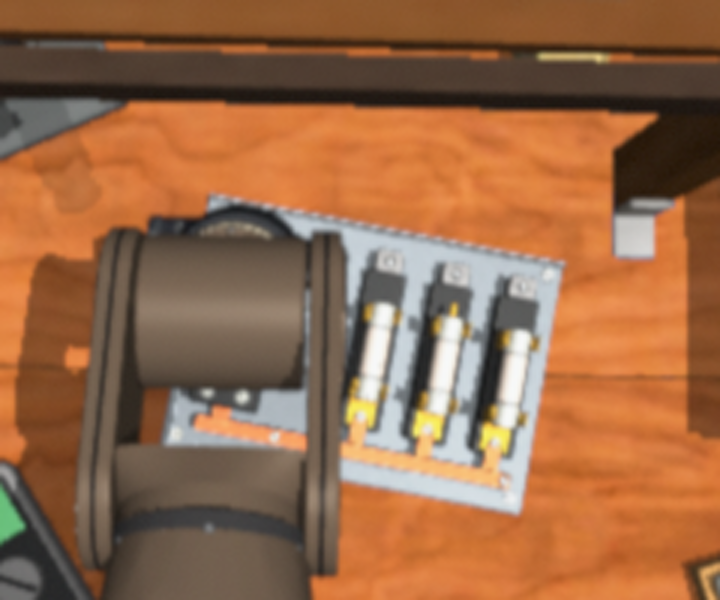

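The wrist (crop 110-340, 230-600) is well clear of the beam (row ~100), and the pin is in the middle way at (455,310). Next I go down behind the lever.

Scaled: 0.1238 m / 0.4 = 0.3095, -0.0384 m / 0.4 = -0.096.

Emit:
{"name": "inch_along", "arguments": {
  "offsets": [
    {"dx": -0.025,"dy": -0.005,"dz": 0.075,"aperture": 0},
    {"dx": -0.05,"dy": -0.0075,"dz": 0.1625,"aperture": 0},
    {"dx": -0.0775,"dy": -0.0075,"dz": 0.25,"aperture": 0},
    {"dx": -0.0925,"dy": -0.0075,"dz": 0.295,"aperture": 0},
    {"dx": -0.096,"dy": -0.0083,"dz": 0.3095,"aperture": 0},
    {"dx": -0.096,"dy": -0.0083,"dz": 0.3095,"aperture": 0}
  ]
}}

```text
time: 5.48
eef_pos: [0.5787, 0.0751, 0.0703]
tcp_rot: [0.985, -0.089, 0.149, 0.013]
contact_force: [1.0, -0.9, 0.5]
opening: 0.001
finger_force: 0.0
```

```bash
python3 - <<'E'
from h import *
r=cam("scene"); a=r["pixels"][150:300,150:350,::-1]; cv2.imwrite("pics/m2.png",cv2.resize(a,None,fx=3,fy=3,interpolation=cv2.INTER_CUBIC))
rel(board(.052,.105,.07),ori(BY,.3))
rel(board(-.001,.105,.07),ori(BY,.3))
E
```

```text
rel [-0.0012  0.0008  0.0006] [ 0.0001 -0.0014 -0.0022] to [0.5782 0.0746 0.07  ]
rel [-0.0518  0.0009 -0.0151] [ 0.0001 -0.0014 -0.0022] to [0.526 0.084 0.07 ]
```

View pics/m2.png

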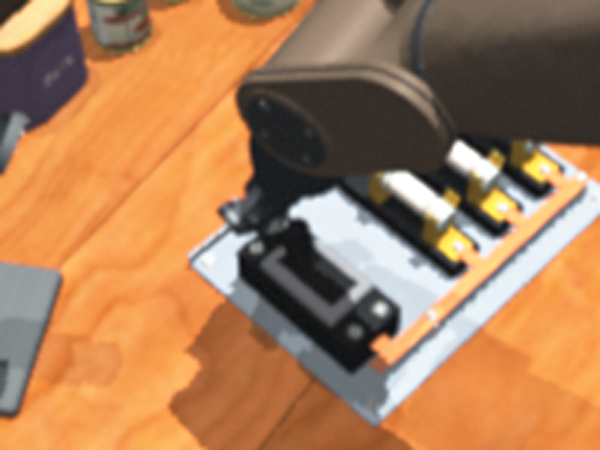

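The fingers stand just behind the black lever (crop 290,240), so I push toward the robot.

Scaled: -0.0518 m / 0.4 = -0.1295, -0.0151 m / 0.4 = -0.0378.

Emit:
{"name": "inch_along", "arguments": {
  "offsets": [
    {"dx": -0.025,"dy": 0.0025,"dz": -0.0075,"aperture": 0},
    {"dx": -0.05,"dy": 0.0025,"dz": -0.015,"aperture": 0},
    {"dx": -0.075,"dy": 0.0025,"dz": -0.0225,"aperture": 0},
    {"dx": -0.09,"dy": 0.0025,"dz": -0.0263,"aperture": 0},
    {"dx": -0.105,"dy": 0.0025,"dz": -0.0313,"aperture": 0},
    {"dx": -0.12,"dy": 0.0025,"dz": -0.035,"aperture": 0},
    {"dx": -0.1295,"dy": 0.0025,"dz": -0.0378,"aperture": 0},
    {"dx": -0.1295,"dy": 0.0025,"dz": -0.0378,"aperture": 0}
  ]
}}

```text
time: 6.52
eef_pos: [0.5248, 0.0844, 0.0688]
tcp_rot: [0.985, -0.089, 0.148, 0.013]
contact_force: [0.0, -0.1, 0.4]
opening: -0.001
finger_force: 0.0
```

Scaled: -0.0955 m / 0.4 = -0.2388, -0.085 m / 0.4 = -0.2125.

Emit:
{"name": "inch_along", "arguments": {
  "offsets": [
    {"dx": 0.02,"dz": -0.05,"aperture": 0},
    {"dx": 0.0425,"dz": -0.125,"aperture": 0},
    {"dx": 0.065,"dz": -0.2125,"aperture": 0.2},
    {"dx": 0.075,"dz": -0.2388,"aperture": 0.45},
    {"dx": 0.075,"dz": -0.2388,"aperture": 0.45}
  ]
}}

```text
time: 7.15
eef_pos: [0.5259, 0.0841, 0.1693]
tcp_rot: [0.985, -0.089, 0.149, 0.013]
contact_force: [-0.0, 0.4, -1.1]
opening: 0.451
finger_force: 0.0
```

```bash
python3 - <<'E'
from h import *
s=ctrl.get_state()
rel(board(0,-.06,.15),ori(BY,0))
E
```

```text
rel [-0.0044  0.1651  0.0188] [-3.000e-04 -3.003e-01 -1.700e-03] to [ 0.4978 -0.0786  0.15  ]
```

Scaled: 0.165 m / 0.4 = 0.4125, 0.158 m / 0.4 = 0.395, -0.3 rad / 6.2832 = -0.0477.

Emit:
{"name": "inch_along", "arguments": {
  "offsets": [
    {"dy": 0.05,"wy": -0.0048,"aperture": 0.45},
    {"dy": 0.125,"wy": -0.0143,"aperture": 0.45},
    {"dx": -0.0025,"dy": 0.2,"dz": 0.0125,"wy": -0.0239,"aperture": 0.45},
    {"dx": -0.005,"dy": 0.275,"dz": 0.025,"wy": -0.0334,"aperture": 0.45},
    {"dx": -0.0075,"dy": 0.35,"dz": 0.0375,"wy": -0.0414,"aperture": 0.45},
    {"dx": -0.01,"dy": 0.395,"dz": 0.045,"wy": -0.0462,"aperture": 0.45},
    {"dx": -0.011,"dy": 0.4125,"dz": 0.047,"wy": -0.0477,"wz": -0.0003,"aperture": 0.45},
    {"dx": -0.011,"dy": 0.4125,"dz": 0.047,"wy": -0.0477,"wz": -0.0003,"aperture": 0.45}
  ]
}}

```text
time: 8.15
eef_pos: [0.4972, -0.0782, 0.1492]
tcp_rot: [0.996, -0.089, -0.001, -0.0]
contact_force: [0.2, 0.6, -0.4]
opening: 0.455
finger_force: 0.0
```

```bash
python3 - <<'E'
from h import *
print(ctrl.get_state()["eef_pos"],ctrl.get_state()["qpos"].round(3))
rs=cam("scene"); rt=cam("top")
cv2.imwrite("pics/m3.png",np.hstack([cv2.resize(r["pixels"][v:v+150,u:u+130,::-1],None,fx=3,fy=3,interpolation=cv2.INTER_CUBIC) for r,u,v in((rs,220,150),(rt,210,130))]))
for c in("scene","top"):
    for t in("lever_tip","fuse_blown","pin_tip","middle_way"): print(c,t,[(d["position"],round(d["conf"],2)) for d in ctrl.mark_of(c,t)[:2]])
print("model",board(.05,-.06,.05),board(0,-.06,.05),"lever off",board(-.0278,.105,.087))
rel(board(0,-.06,.0313),ori(BY,0))
E
```

```text
[ 0.49724954 -0.0781928   0.14915891] [-0.358 -0.008  2.063  0.     1.088  1.391]
scene lever_tip [([0.4975, 0.087, 0.0887], 0.66), ([0.5277, 0.0826, 0.0592], 0.25)]
scene fuse_blown [([0.6627, 0.2213, 0.2608], 0.66), ([0.495, -0.0778, 0.0499], 0.63)]
scene pin_tip [([0.5436, -0.0887, 0.0513], 0.77)]
scene middle_way [([0.492, -0.0828, 0.0496], 0.58)]
top lever_tip [([0.4972, 0.0899, 0.0857], 0.58)]
top fuse_blown [([0.5296, 0.0821, 0.0559], 0.71)]
top pin_tip []
top middle_way [([0.5021, -0.0815, 0.0522], 0.67)]
model [ 0.5469863  -0.08740506  0.05      ] [ 0.49777631 -0.07855199  0.05      ] lever off [0.49963071 0.08876329 0.087     ]
rel [0.0003 0.0003 0.1186] [-0.0001  0.0001  0.0004] to [ 0.4978 -0.0786  0.0313]
```

View pics/m3.png

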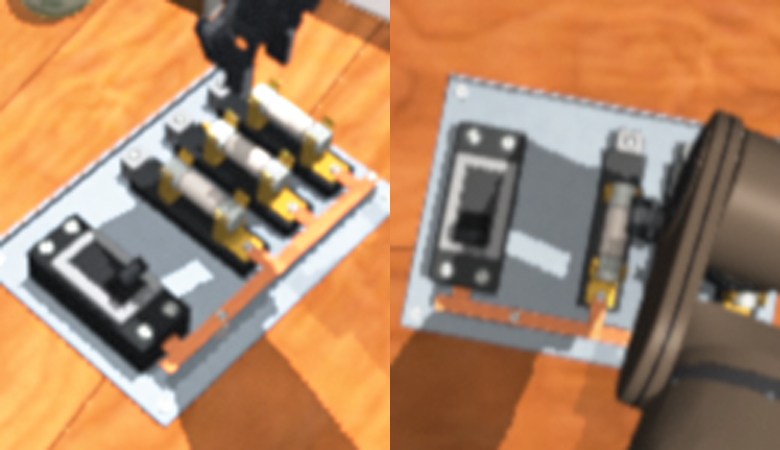

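The lever is off (scene crop 120,275; position matches the model). Now the descent over the middle fuse.

Scaled: 0.1186 m / 0.4 = 0.2965, 0.114 m / 0.4 = 0.285.

Emit:
{"name": "inch_along", "arguments": {
  "offsets": [
    {"dz": 0.075,"aperture": 0.45},
    {"dz": 0.1625,"aperture": 0.45},
    {"dz": 0.225,"aperture": 0.45},
    {"dz": 0.2625,"aperture": 0.45},
    {"dz": 0.285,"aperture": 0.45},
    {"dx": 0.0008,"dy": 0.0008,"dz": 0.2965,"aperture": 0.45},
    {"dx": 0.0008,"dy": 0.0008,"dz": 0.2965,"aperture": 0.45}
  ]
}}

```text
time: 9.52
eef_pos: [0.4981, -0.0789, 0.0315]
tcp_rot: [0.996, -0.089, 0.0, 0.0]
contact_force: [0.2, 0.1, -0.2]
opening: 0.447
finger_force: 0.0
```

```bash
python3 - <<'E'
from h import *
rel(board(0,-.06,.0313),ori(BY,0))
rs=cam("scene"); cv2.imwrite("pics/m4.png",cv2.resize(rs["pixels"][150:250,240:360,::-1],None,fx=5,fy=5,interpolation=cv2.INTER_CUBIC))
E
```

```text
rel [-0.0004 -0.0003  0.0002] [ 0.     -0.0004  0.    ] to [ 0.4978 -0.0786  0.0313]
```

View pics/m4.png

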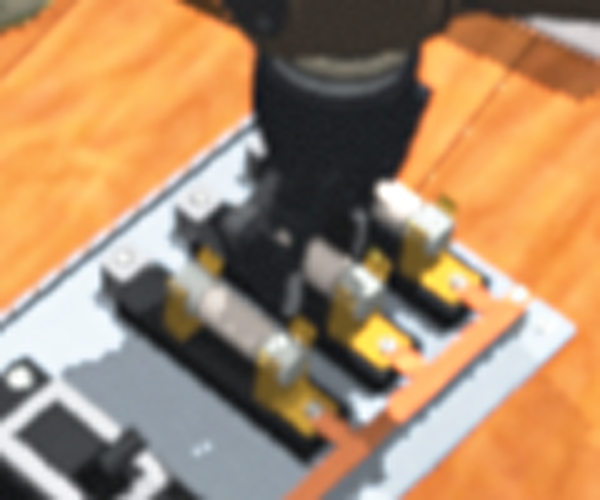

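The gripper straddles the middle fuse (crop 310,255) with no contact, so I close.

Emit:
{"name": "inch_along", "arguments": {
  "offsets": [
    {"aperture": 0.2},
    {"aperture": 0.1},
    {"aperture": 0},
    {"aperture": 0},
    {"aperture": 0},
    {"aperture": 0}
  ],
  "force": 90
}}

```text
time: 10.32
eef_pos: [0.4984, -0.0787, 0.0321]
tcp_rot: [0.996, -0.089, 0.0, -0.0]
contact_force: [-1.2, 3.0, 6.6]
opening: 0.194
finger_force: 87.9
```

Scaled: -0.1 m / 0.4 = -0.25, -0.08 m / 0.4 = -0.2.

Emit:
{"name": "inch_along", "arguments": {
  "offsets": [
    {"dz": -0.0075,"aperture": 0},
    {"dz": -0.015,"aperture": 0},
    {"dz": -0.025,"aperture": 0},
    {"dz": -0.0375,"aperture": 0},
    {"dz": -0.055,"aperture": 0},
    {"dz": -0.08,"aperture": 0},
    {"dz": -0.125,"aperture": 0},
    {"dz": -0.2,"aperture": 0},
    {"dz": -0.25,"aperture": 0},
    {"dz": -0.25,"aperture": 0}
  ]
}}

```text
time: 11.58
eef_pos: [0.4998, -0.0797, 0.135]
tcp_rot: [0.996, -0.089, 0.003, 0.001]
contact_force: [0.1, -0.2, -0.5]
opening: 0.193
finger_force: 90.2
```

```bash
python3 - <<'E'
from h import *
for c in("scene","top"):
    cam(c)
    for t in("pin_tip","fuse_blown","fuse_good_1","camera_head"): print(c,t,[(d["position"],round(d["conf"],2)) for d in ctrl.mark_of(c,t)[:3]])
s=ctrl.get_state(); T=R.from_quat(s["tcp_rot"]); print("expected fuse mid",s["eef_pos"]+T.apply([0,0,-.0187]),"pin",s["eef_pos"]+T.apply([.05,0,-.0187]))
rs=cam("scene"); cv2.imwrite("pics/m5.png",cv2.resize(rs["pixels"][110:260,120:360,::-1],None,fx=3.3,fy=3.3,interpolation=cv2.INTER_CUBIC))
# lens estimates with known base yaw
for y in(.41,.44,.47):
    L=np.array([.6645,.2245,.26]); ax=R.from_euler("z",y).apply([np.cos(np.radians(25)),0,np.sin(np.radians(25))])
    tip=L-.1*ax; Q=ori(y,np.radians(25)); print(y,tip, "TCP",tip-Q.apply([.05,0,-.0187]))
E
```

```text
scene pin_tip []
scene fuse_blown [([0.4971, -0.0791, 0.0487], 0.52), ([0.4943, -0.0762, 0.1515], 0.43)]
scene fuse_good_1 [([0.5088, -0.0244, 0.0512], 0.73), ([0.4885, -0.1336, 0.0527], 0.54)]
scene camera_head [([0.6605, 0.2222, 0.2632], 0.66)]
top pin_tip []
top fuse_blown []
top fuse_good_1 [([0.4884, -0.1316, 0.0519], 0.44)]
top camera_head [([0.4861, -0.1326, 0.0517], 0.41), ([0.6621, 0.2315, 0.2621], 0.4)]
expected fuse mid [ 0.49749883 -0.07866781  0.14927466] pin [ 0.5467103  -0.08751234  0.14919872]
0.41 [0.58138063 0.18837373 0.21773817] TCP [0.54706891 0.17346078 0.17965931]
0.44 [0.58250165 0.18589677 0.21773817] TCP [0.5486527  0.16996135 0.17965931]
0.47 [0.58369647 0.18345456 0.21773817] TCP [0.55034074 0.16651099 0.17965931]
```

View pics/m5.png

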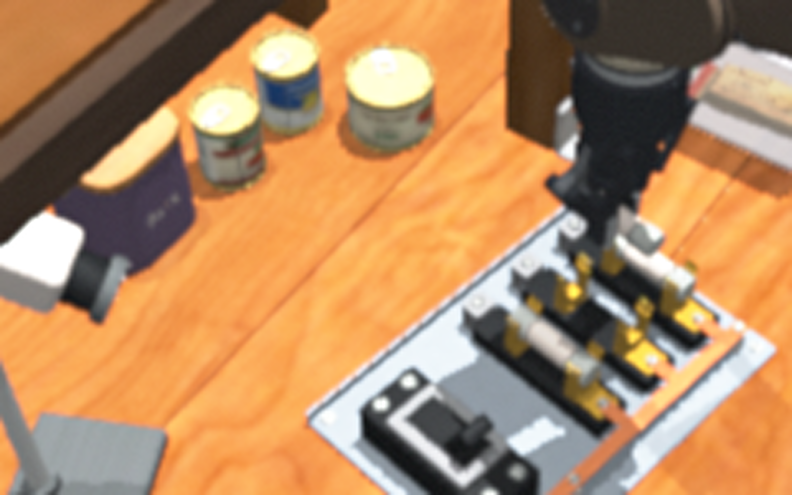

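The fuse is out and in the gripper (crop 640,235), and the other two are in place. Before moving over I refine the camera head's pose by a silhouette fit.

```bash
python3 - <<'E'
from h import *
from scipy.optimize import differential_evolution as DE
rs=cam("scene"); M=ctrl.masks_of("scene","camera_head"); m=M[0]["region"]; print(M[0]["conf"],m.sum())
ys,xs=np.nonzero(m); print(xs.min(),xs.max(),ys.min(),ys.max())
# beam occlusion line (scene): v = -0.8747u+290
v0,u0=150,95; H,W=90,90
vv,uu=np.mgrid[v0:v0+H,u0:u0+W]; free=vv>(-.8747*uu+290.2)+1
tgt=m[v0:v0+H,u0:u0+W]
S=4
def sil(p):
    x,y,yaw,L=p; Q=R.from_euler("ZY",[yaw,-np.radians(25)])
    th=np.linspace(0,2*np.pi,24,endpoint=False); ring=np.c_[0*th,.021*np.cos(th),.021*np.sin(th)]
    parts=[np.vstack([ring,ring+[.008,0,0]]), np.vstack([ring*.76,ring*.76+[L,0,0]]),
      np.array([[L+a,b,c] for a in(0,.066) for b in(-.022,.022) for c in(-.02,.02)])]
    im=np.zeros((H*S,W*S),np.uint8)
    for P in parts:
        w=(proj(rs,Q.apply(P)+[x,y,.26])-[u0,v0]+.5)*S
        cv2.fillConvexPoly(im,cv2.convexHull(w.round().astype(np.int32)),1)
    return cv2.resize(im.astype(np.float32),(W,H),interpolation=cv2.INTER_AREA)
def cost(p): return np.abs(sil(p)-tgt)[free].sum()
for s in range(2):
    r=DE(cost,[(.645,.685),(.205,.245),(.2,.7),(.015,.06)],seed=s,maxiter=80); print(r.x.round(4),r.fun)
for y in(.35,.4,.45,.5,.55):
    r=DE(lambda p:cost([p[0],p[1],y,p[2]]),[(.645,.685),(.205,.245),(.015,.06)],seed=1,maxiter=50); print(y,r.x.round(4),r.fun)
# base by saturation, top and scene
for r,(a,b,c,d) in((rs,(98,182,225,300)),(cam("top"),(135,215,124,160))):
    hsv=cv2.cvtColor(r["pixels"],cv2.COLOR_RGB2HSV)[c:d,a:b]; k=(hsv[...,1]<90).astype(np.uint8)
    n,l,st,_=cv2.connectedComponentsWithStats(k); i=1+st[1:,4].argmax(); y,x=np.nonzero(l==i)
    P=np.array([onz(r,(u+a,v+c),.015)[:2] for u,v in zip(x,y)]).astype(np.float32)
    print(len(x),cv2.minAreaRect(P*1000))
E
```

```text
0.77 889
111 158 176 207
[0.664  0.2255 0.3957 0.0307] 84.5625
[0.664  0.2253 0.3929 0.0309] 84.375
0.35 [0.6627 0.2271 0.0309] 91.3125
0.4 [0.664  0.2249 0.03  ] 86.125
0.45 [0.6651 0.2237 0.0304] 95.5
0.5 [0.6658 0.223  0.0297] 116.0625
0.55 [0.6664 0.2225 0.0302] 141.25
2187 ((755.4608764648438, 262.4773864746094), (150.80860900878906, 152.78013610839844), 25.14370346069336)
599 ((685.9451904296875, 249.97647094726562), (47.60903549194336, 130.2884521484375), 1.3615845441818237)
```

```bash
cat >> h.py <<'E'
L=np.array([.664,.2248,.26]); CY=.41; T25=np.radians(25)
AX=R.from_euler("z",CY).apply([np.cos(T25),0,np.sin(T25)])
def goal(off=(.05,0,-.0187),d=.1):
    Q=ori(CY,T25); return L-d*AX-Q.apply(off),Q
E
python3 - <<'E'
from h import *
rel(*goal())
E
```

```text
rel [ 0.0033 -0.2572 -0.0486] [ 0.1279  0.4242 -0.5785] to [0.5466 0.1738 0.1797]
```

Careful with the scale: shifts go in shares of 0.4 m and turns go in shares of 360 degrees. That gives: -0.257 m / 0.4 = -0.6425, -0.05 m / 0.4 = -0.125, -0.05 rad / 6.2832 = -0.008.

Emit:
{"name": "inch_along", "arguments": {
  "offsets": [
    {"dy": -0.025,"dz": -0.025,"aperture": 0},
    {"dy": -0.075,"dz": -0.0625,"wx": 0.0016,"wy": 0.0064,"wz": -0.008,"aperture": 0},
    {"dy": -0.15,"dz": -0.1,"wx": 0.0048,"wy": 0.0159,"wz": -0.0191,"aperture": 0},
    {"dy": -0.225,"dz": -0.125,"wx": 0.0072,"wy": 0.0239,"wz": -0.0318,"aperture": 0},
    {"dy": -0.3125,"dz": -0.125,"wx": 0.0095,"wy": 0.0334,"wz": -0.0446,"aperture": 0},
    {"dx": 0.0025,"dy": -0.4,"dz": -0.125,"wx": 0.0127,"wy": 0.043,"wz": -0.0573,"aperture": 0},
    {"dx": 0.005,"dy": -0.4875,"dz": -0.125,"wx": 0.0159,"wy": 0.0525,"wz": -0.0716,"aperture": 0},
    {"dx": 0.0075,"dy": -0.5625,"dz": -0.1225,"wx": 0.0183,"wy": 0.0605,"wz": -0.0828,"aperture": 0},
    {"dx": 0.0083,"dy": -0.6175,"dz": -0.1215,"wx": 0.0199,"wy": 0.066,"wz": -0.0899,"aperture": 0},
    {"dx": 0.0083,"dy": -0.6425,"dz": -0.1215,"wx": 0.0204,"wy": 0.0675,"wz": -0.0921,"aperture": 0}
  ]
}}

```text
time: 13.52
eef_pos: [0.5461, 0.175, 0.1802]
tcp_rot: [0.956, 0.2, 0.212, -0.044]
contact_force: [-0.2, 0.0, -0.1]
opening: 0.19
finger_force: 90.4
```

```bash
python3 - <<'E'
from h import *
rs=cam("scene");rt=cam("top")
for c in("scene","top"):
    for t in("pin_tip","fuse_blown","camera_head","fuse_good_1"): print(c,t,[(d["position"],round(d["conf"],2)) for d in ctrl.mark_of(c,t)[:3]])
s=ctrl.get_state(); T=R.from_quat(s["tcp_rot"]); print("expected pin",s["eef_pos"]+T.apply([.05,0,-.0187]),"want",L-.1*AX)
rel(*goal())
cv2.imwrite("pics/m6.png",np.hstack([cv2.resize(r["pixels"][v:v+120,u:u+110,::-1],None,fx=3.6,fy=3.6,interpolation=cv2.INTER_CUBIC) for r,u,v in((rs,110,140),(rt,150,110))]))
E
```

```text
scene pin_tip [([0.5747, 0.1864, 0.2168], 0.62)]
scene fuse_blown [([0.5366, 0.174, 0.1969], 0.75)]
scene camera_head [([0.6624, 0.2219, 0.262], 0.87)]
scene fuse_good_1 [([0.5049, -0.023, 0.0502], 0.56)]
top pin_tip [([0.579, 0.1884, 0.2119], 0.59)]
top fuse_blown [([0.5412, 0.1724, 0.1941], 0.6)]
top camera_head [([0.6602, 0.2305, 0.2628], 0.39)]
top fuse_good_1 [([0.5055, -0.0282, 0.0489], 0.68), ([0.4875, -0.1341, 0.0508], 0.66), ([0.5272, 0.0839, 0.0567], 0.32)]
expected pin [0.58095717 0.18800037 0.21793525] want [0.58088063 0.18867373 0.21773817]
rel [ 0.0001 -0.0006  0.0003] [ 0.0004  0.     -0.0008] to [0.5466 0.1738 0.1797]
```

View pics/m6.png

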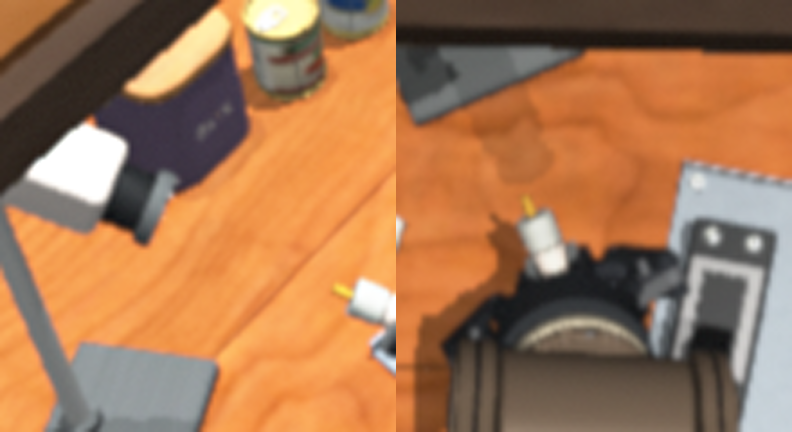

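The pin tip is at scene crop (335,289) and top crop (527,198), pointing toward the lens. I'll triangulate it and check the directions.

```bash
python3 - <<'E'
from h import *
rs=cam("scene");rt=cam("top")
us=np.array([335,289])/3.6+[110,140]; ut=np.array([527-396,198])/3.6+[150,110]
P=tri(rs,us,rt,ut); want=L-.1*AX; print("tri",P,"want",want)
s=ctrl.get_state(); T=R.from_quat(s["tcp_rot"]); print("tool x",T.apply([1,0,0]),"AX",AX)
f=lambda r,p,o,q:((proj(r,p)-o)*3.6+q).round(0).tolist()
tipm=s["eef_pos"]+T.apply([.05,0,-.0187]); mid=s["eef_pos"]+T.apply([.0,0,-.0187]); cap=s["eef_pos"]+T.apply([.038,0,-.0187])
print("scene tip,cap,lens,lens+3,lens+8",f(rs,np.array([tipm,cap,L,L+.03*AX,L+.08*AX]),[110,140],[0,0]))
print("top",f(rt,np.array([tipm,cap]),[150,110],[396,0]))
print("along/lat/up err", R.from_quat((ori(CY,T25)).as_quat()).inv().apply(P-want))
E
```

```text
tri [0.57991721 0.18840928 0.21243195] want [0.58088063 0.18867373 0.21773817]
tool x [0.83145715 0.36078136 0.42251132] AX [0.83119374 0.36126274 0.42261826]
scene tip,cap,lens,lens+3,lens+8 [[333.0, 282.0], [353.0, 291.0], [161.0, 210.0], [108.0, 187.0], [17.0, 149.0]]
top [[526.0, 194.0], [535.0, 214.0]]
along/lat/up err [-0.00313883 -0.0001415   0.00439111]
```

Scaled: -0.003 m / 0.4 = -0.0075, 0.002 m / 0.4 = 0.005.

Emit:
{"name": "inch_along", "arguments": {
  "offsets": [
    {"dx": 0.0025,"dz": -0.0038,"aperture": 0},
    {"dx": 0.005,"dz": -0.0075,"aperture": 0},
    {"dx": 0.005,"dz": -0.0075,"aperture": 0},
    {"dx": 0.005,"dz": -0.0075,"aperture": 0}
  ]
}}

```text
time: 14.62
eef_pos: [0.547, 0.1738, 0.1834]
tcp_rot: [0.956, 0.199, 0.212, -0.044]
contact_force: [0.0, 0.4, -0.9]
opening: 0.194
finger_force: 90.4
```

```bash
python3 - <<'E'
from h import *
s=ctrl.get_state(); T=R.from_quat(s["tcp_rot"]); 
for c in("scene","top"):
    r=cam(c)
    print([(d["position"],round(d["conf"],2)) for t in("pin_tip","fuse_blown") for d in ctrl.mark_of(c,t)[:1]])
    M=ctrl.masks_of(c,"fuse_blown")
    q=proj(r,np.array([s["eef_pos"]+T.apply([a,0,-.0187]) for a in(0,.02,.038,.05)])); d=q[2]-q[1]; print(c,"pred",q.round(1).tolist(),np.degrees(np.arctan2(d[1],d[0])))
    for m in M[:2]:
        y,x=np.nonzero(m["region"])
        if len(x)<20: continue
        k=cv2.fitLine(np.c_[x,y].astype(np.float32),cv2.DIST_HUBER,0,.01,.01).ravel(); print(m["conf"],len(x),x.min(),x.max(),y.min(),y.max(),k,np.degrees(np.arctan2(k[1],k[0])))
print("want",L-.1*AX,s["contact_force"],s["time"])
E
```

```text
[([0.5769, 0.188, 0.2185], 0.75), ([0.5371, 0.1692, 0.1986], 0.74)]
scene pred [[225.2, 227.2], [216.0, 223.3], [207.7, 219.8], [202.1, 217.4]] -156.9814912498346
0.58 197 203 243 216 237 [  0.9374673    0.34807348 217.57407    224.32404   ] 20.369524
[([0.5802, 0.1884, 0.2179], 0.62), ([0.5429, 0.1708, 0.2016], 0.61)]
top pred [[195.4, 185.9], [191.5, 177.0], [188.0, 169.0], [185.6, 163.5]] -113.79884284412684
0.73 213 184 198 163 185 [  0.40945837   0.9123288  190.82239    174.83377   ] 65.829185
0.59 8681 220 346 155 259 [  0.7999406   0.6000792 281.79898   204.43459  ] 36.87557
want [0.58088063 0.18867373 0.21773817] [ 0.00764994  0.40692642 -0.8620963 ] 14.625
```

Emit:
{"name": "inch_along", "arguments": {
  "offsets": [
    {"aperture": 0},
    {"aperture": 0},
    {"aperture": 0},
    {"aperture": 0}
  ]
}}

```text
time: 15.52
eef_pos: [0.547, 0.1738, 0.1833]
tcp_rot: [0.956, 0.199, 0.212, -0.044]
contact_force: [-0.3, 0.2, -0.9]
opening: 0.187
finger_force: 90.4
```

```bash
python3 -c "
from plant import ctrl
print(ctrl.sign_off())"
```

```text
the job is handed in; nothing more can be done
None
```

The job is handed in at 15.5 s: the board is switched off and the blown middle fuse is held steady in front of the camera. By the camera measurements the pin tip is about 10 cm from the lens, within roughly 3 mm of the target point. The pin is aimed into the lens to within a few degrees, and the other two fuses are still in their clips. The hand-in returned no verdict.

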